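Put the big steel mass away in its sprung-lid case

TASK

Press the thumb latch so that the lid of the little case pops fully open, set the bigger steel mass upright down in the round well inside, and then press the lid shut until it snaps and stays latched. The case's exact height is not known, so feel your way: push on the latch and the lid with less than 20 newtons, and leave the other things on the table where they are.

Things in the scene. Friction and masses are not known exactly. Their poses are not given: they have to be found in the camera images.
- case: Packing pad carrying the case; origin at its underside's centre, on the table, z up, some yaw. On it, fixed, a black base 130 mm (x) by 110 (y) by 30 high, underside nominally 10 mm up: the case's true height (base, well, latch, lid alike) is up to 4 mm above or below all heights and points reported here. Lid hinged along the +y rim, thumb latch mid-way along the -y side.
- well (a point): Nominal centre of the floor of the round well in the base's flat top: diameter 37 mm, 12 mm deep, small chamfer; floor 28 mm, mouth 40 mm above the table, true height up to 4 mm off. Level, x and y are true.
- lid (a joint): Lid angle, rad: 0 down on a rigid stop, about 0.01 latched, 1.83 fully open (damped spring: pops open in 1 s, stays). The grey lid is a shell 130 by 110 mm, 36 mm deep; its outer face is 36 mm off the hinge plane. Shutting takes 2 to 4 N near the free edge; from about 0.1 rad its bar cams the latch tooth aside (8 to 15 N); below 0.05 rad it snaps: force drops to nil, then the stop.
- lid_hinge (a point): Nominal middle of the lid's hinge axis, at the +y rim of the base, 40 mm above the table (true height up to 4 mm off). The axis runs along the case's x; opening lifts the lid's -y edge. The free edge is 110 mm from it.
- latch_pad (a point): Nominal middle of the top of the level steel thumb tab, 35 mm up (true height up to 4 mm off); tab 40 mm (case x) by 36 mm (case y), 4 mm thick. It pivots 27 mm inward (towards +y). Pressing here takes 2 N to start and 4 to 5 N to free the lid after about 5 mm; rigid stop at about 6.5 mm; springs back. An upright tooth plate begins 20 mm inward.
- mass_big: The bigger steel mass: upright cylinder 34 mm in diameter and 34 mm high with a knob on top 14 mm in diameter and 8 mm high (42 mm in all), about 0.25 kg; origin at the centre of its underside.
- mass_small: A smaller steel mass, 22 mm in diameter and 30 mm high in all: to be left alone. Origin at the centre of its underside.
- pencil_case: Black pencil case, 75 mm (x) by 200 mm (y) by 55 mm high: to be left alone. Origin at the centre of its underside.
- basket: White perforated basket, 130 mm (x) by 170 mm (y) by 65 mm high, fixed, with steel balls in it: to be left alone. Origin at the centre of its underside.

How it is judged:
On the way, in this order (a step that is already met when the one before it is completed fails the run):
1. the lid has popped fully open (value of joint lid above 1.6 rad), for 0.2 s.
2. the bigger mass stands on the floor of the well, let go, the lid still open (horizontal distance between mass_big and well below 0.004 m and z of mass_big in the frame of case below 0.035 m and angle between mass_big's own z axis and vertical below 0.12 rad and contact force between the fingers and mass_big below 0.05 N and value of joint lid above 1 rad), for 0.2 s.
3. the lid is down and latched (value of joint lid below 0.04 rad), for 0.2 s.
At the end, for the whole second after the job is handed in: The lid stays latched shut by itself (lid angle under 0.04 rad) with the bigger mass upright at rest in the well under it (within 4 mm of the well's axis, its underside less than 35 mm above the table, that is down in the well and not on the 36 to 44 mm high rim; tilted under 0.12 rad) (value of joint lid below 0.04 rad and horizontal distance between mass_big and well below 0.004 m and z of mass_big in the frame of case below 0.035 m and angle between mass_big's own z axis and vertical below 0.12 rad and linear speed of mass_big below 0.02 m/s); the robot touches nothing.
It fails at once if the lid is pushed with more than 20 N (contact force between any of the arm, the fingers and lid above 20 N).
It fails at once if the latch is pushed with more than 20 N (contact force between any of the fingers, the arm and latch above 20 N).
It fails at once if the smaller mass is moved more than 15 mm (distance of mass_small from where it was at the start of the episode above 0.015 m).
It fails at once if the pencil case is moved more than 15 mm (distance of pencil_case from where it was at the start of the episode above 0.015 m).
It fails at once if the basket is pushed (contact force between any of the fingers, the arm and basket above 3 N).
It also fails if it takes over 72 s, if anything falls off the work surface, if the arm or the gripper's body presses on something with over 40 N, if the wrist force passes 120 N, or if a joint passes its speed limit or range.

ROBOT

A 6-joint arm with a two-finger parallel gripper is mounted at the origin on the work surface. World frame = base frame: x ahead of the robot, y to its left, z up, the work surface at z = 0. Lengths are in m, angles in rad, forces in N, time in s.
With the tool pointing down it reaches from about 0.275 to 0.825 m from the base axis. Payload 4.9 kg.
Tool frame: the origin (TCP) lies midway between the tips of the shut fingers; the grasp point (between the pads) lies 19 mm behind it (grip_point_offset is the distance from the TCP to the grasp point, in m); z points along the fingers, x is the direction in which the jaws open and shut, and the axes are right-handed (so a half turn about z gives the same grasp; the last joint's range is limited). The gripper opens to 85 mm and grips with 20 to 120 N. Pads are 22 mm wide; open, the fingers measure 114 mm over their backs; the gripper's body (76 mm by 85 mm) begins 54 mm behind the grasp point. The pads swing forward as they close: fully open they stand 13 mm farther back than shut.
Start: joints at [-1.441, 0.326, -0.193, 1.052, 0, 1.437], TCP at [0.143, -0.531, 0.231] pointing down, gripper open.
Joint ranges: [-2.65, 2.65], [-0.97, 1.79], [-1.3, 1.35], [-1.93, 2.1], [-1.47, 1.37], [-3.14, 3.14]. Speed limits (rad/s): [2.57, 2.57, 3.14, 3.14, 3.14, 3.14].

INTERFACE

Orientations are given as a rotation vector (axis times angle).
In Python, from cell import * gives the robot as it stands. Calls block until the motion is done:
- movep(position, orientation): joint-space move of the TCP to a pose.
- move_l(position, velocity=0.15, rot=None, until_force=None): straight line of the TCP; rot=None keeps the orientation; velocity is the mean speed in m/s. With until_force (N) it stops when the force on the tool has changed by that much, and returns True; else False.
- set_joints(angles): joint-space move.
- let_go() and grab(newtons=None): open the fingers fully, or close them until they stop; newtons is the grip in N (None keeps the last).
- sleep(seconds).
- ik(position, orientation): joint angles nearest the present ones, or None.
- get_state(): the state.
- grab_frame(name): name is "scene" or "top" or "wrist"; returns a dict with "img" (384x512x3 uint8, red, green, blue), "fx", "fy", "cx", "cy" (pixels), "cam_to_world" (4x4, takes a point from camera to world coordinates); the wrist camera has in their place "T_tool_cam" (4x4, takes a point from camera to tool coordinates, whose origin is the TCP and whose axes are the tool frame's). Camera axes: x right, y down, z forward; pixel columns grow to the right and rows downward; lengths in m; the calibration is good to about 2 mm. A picture is of the moment at which its call begins: read the wrist's pose just before it. There is no depth.
A pose or a line that the arm cannot do raises MotionError and nothing moves.
- sign_off(): hands the job in, once; it reports no verdict.
Trained networks look in the newest picture that a camera, given by its name, has taken for a name from the list of things; names that differ only in an ending like _2 or _b are one class to them, and where a whole thing is asked for, a point or a joint stands for the part that bears it (a point fixed in the world has none). Each returns a list of dicts, best first, with "score" (0 to 1); they miss things now and then, are a little off and sometimes report something else, mostly with a low value. They report only what shows in the picture. A call takes as long as a camera call.
- spot_in(camera, name): "centre" ([column, row] in pixels, amid what is visible of it).
- silhouettes(camera, name): "mask" (384x512 bool, what is visible of it) and "centre" ([column, row] in pixels, amid what is visible of it).
- tip_of(camera, name): "centre" ([column, row] in pixels: a listed point, or the origin of a listed thing).
The state is a dict: "clock": time; "q": joint angles; "joint_velocities": joint speeds; "tau": joint torques, N m; "position": TCP position; "eef_rot": TCP orientation; "contact_force": force on the tool from outside, world axes, zero at the start; "wrist_torque": the same for the moment, N m; "finger_gap": opening from 0.0 (shut) to 1.0 (fully open).
Only numpy, scipy, OpenCV 4.12 (cv2) and the standard library are available. Lean on these libraries where they do the work, as an engineer would, in place of code of your own. Each camera call takes 0.05 s, during which the arm holds its last target. There are 200 camera calls.

## Working session

There is one attempt and no reset: what is moved stays moved. The work goes in short steps, each a Python script; the robot and the scene stay as the last script left them, time stands still between calls to the robot, and variables do not carry over. Pictures are saved under pics/ and viewed, about 8 in all and at most 12, crops included, and the job is handed in when it is done.

```bash
mkdir -p pics; ls; cat > h.py <<'E'
from cell import *
import numpy as np, cv2
from scipy.spatial.transform import Rotation as R
def snap(cam,fn=None):
    s=get_state(); f=grab_frame(cam)
    if fn: cv2.imwrite('pics/'+fn,f['img'][:,:,::-1])
    if 'cam_to_world' in f: T=np.array(f['cam_to_world'])
    else:
        W=np.eye(4); W[:3,:3]=R.from_rotvec(s['eef_rot']).as_matrix(); W[:3,3]=s['position']
        T=W@np.array(f['T_tool_cam'])
    f['T']=T; return f
def px2w(f,c,z):
    d=f['T'][:3,:3]@np.array([(c[0]-f['cx'])/f['fx'],(c[1]-f['cy'])/f['fy'],1.])
    o=f['T'][:3,3]; return o+d*(z-o[2])/d[2]
def w2px(f,p):
    c=f['T'][:3,:3].T@(np.array(p)-f['T'][:3,3]); return np.array([f['fx']*c[0]/c[2]+f['cx'],f['fy']*c[1]/c[2]+f['cy']])
def down(a): # tool down, jaw axis x at world angle a
    return (R.from_euler('z',a)*R.from_euler('x',np.pi)).as_rotvec()
E
python3 - <<'E'
from h import *
np.set_printoptions(precision=4,suppress=True)
Z=dict(case=0,well=.028,lid_hinge=.04,latch_pad=.035,mass_big=0,mass_small=0,pencil_case=0,basket=0)
for c in('top','scene'):
    f=snap(c,c+'0.png')
    print(c,f['T'][:3,3])
    for n,z in Z.items():
        r=tip_of(c,n)
        for k in r[:2]: print(c,n,round(k['score'],2),np.array(k['centre']).round(1),px2w(f,k['centre'],z))
print(get_state())
E
```

```text
pics
top [0.3242 0.0429 1.2761]
top case 0.64 [227.7 215.1] [0.5055 0.1288 0.    ]
top well 0.16 [390.5 243.2] [ 0.4316 -0.2838  0.028 ]
top lid_hinge 0.78 [206.  221.5] [0.4834 0.1804 0.04  ]
top latch_pad 0.91 [258.7 198. ] [0.5447 0.0481 0.035 ]
top mass_big 0.72 [395.2 196.5] [ 0.5561 -0.309   0.    ]
top mass_small 0.48 [390.1 245.9] [ 0.427  -0.2898  0.    ]
top pencil_case 0.91 [119.4 264.5] [0.3771 0.4039 0.    ]
top basket 0.71 [349.2 129.6] [ 0.7383 -0.1942  0.    ]
scene [1.0838 0.8287 0.7721]
scene case 0.64 [289.7 213.6] [0.5059 0.1371 0.    ]
scene well 0.72 [291.1 203.4] [0.4942 0.1255 0.028 ]
scene lid_hinge 0.66 [302.9 211.7] [0.4972 0.1867 0.04  ]
scene lid_hinge 0.34 [241.7 145.8] [ 0.4566 -0.2363  0.04  ]
scene latch_pad 0.7 [261.9 190.8] [0.5413 0.0315 0.035 ]
scene latch_pad 0.5 [303.9 210. ] [0.4857 0.1777 0.035 ]
scene mass_big 0.65 [212.  155.9] [ 0.5572 -0.2889  0.    ]
scene mass_small 0.52 [239.9 146.5] [ 0.4312 -0.2936  0.    ]
scene pencil_case 0.93 [383.9 252.5] [0.3813 0.409  0.    ]
scene basket 0.94 [177.  186.2] [ 0.7467 -0.1791  0.    ]
scene basket 0.45 [301.8 209.3] [0.4609 0.1406 0.    ]
{'clock': 0.9, 'q': array([-1.4412,  0.3262, -0.1926,  1.052 ,  0.    ,  1.4366]), 'joint_velocities': array([ 0.0009,  0.    , -0.0009,  0.0018, -0.0012,  0.0004]), 'tau': array([ -0.0016, -44.3315,  26.2761,   0.001 ,  -0.    ,  -0.    ]), 'position': array([ 0.1434, -0.531 ,  0.2313]), 'eef_rot': array([ 2.4943, -1.9099,  0.0001]), 'contact_force': array([-0.0417, -0.0559,  0.1688]), 'wrist_torque': array([ 0.0255, -0.01  ,  0.0003]), 'finger_gap': 1.0000449351399578}
```

```bash
python3 -c "
import cv2
a=cv2.imread('pics/top0.png')[60:340,60:460];cv2.imwrite('pics/t1.png',cv2.resize(a,None,fx=2,fy=2,interpolation=cv2.INTER_CUBIC))"
```

```text
(no output)
```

View pics/t1.png

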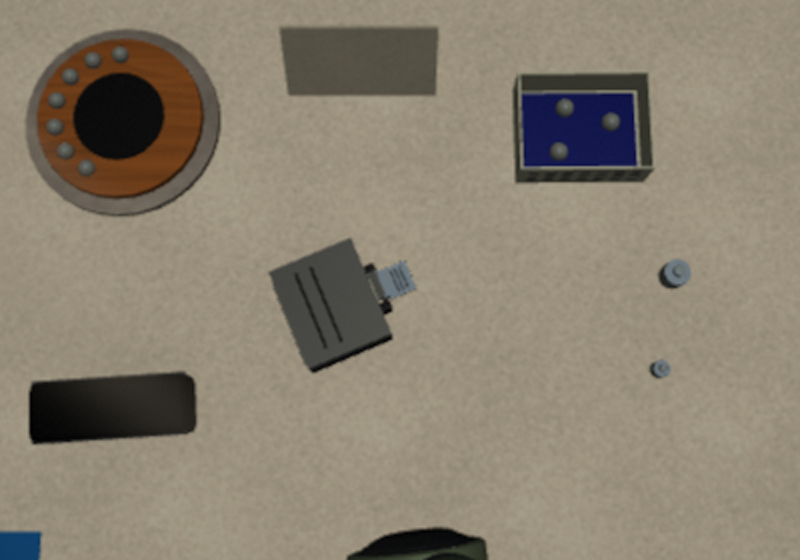

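```bash
cat >> h.py <<'E'
np.set_printoptions(precision=4,suppress=True)
def tilted(yaw,tilt,flip=0):
    # jaw axis along case x; tool z tilted towards case +y by tilt
    cx=np.array([np.cos(yaw),np.sin(yaw),0]); cy=np.array([-np.sin(yaw),np.cos(yaw),0])
    z=-np.cos(tilt)*np.array([0,0,1.])+np.sin(tilt)*cy
    x=-cx if flip else cx
    return R.from_matrix(np.column_stack([x,np.cross(z,x),z])).as_rotvec()
E
python3 - <<'E'
from h import *
yaw=np.radians(24.2)
cy=np.array([-np.sin(yaw),np.cos(yaw),0])
p=np.array([.543,.046,.2])-.006*cy
for fl in(0,1): print(fl,ik(p,tilted(yaw,.45,fl)),ik(p,tilted(yaw,0,fl)))
j=[ik(p,tilted(yaw,.45,fl)) for fl in(0,1)]
fl=min((k for k in(0,1) if j[k] is not None),key=lambda k:abs(j[k][5]))
grab()
movep(p,tilted(yaw,.45,fl))
f=snap('wrist','w1.png'); print(fl,get_state()['clock'],f['T'])
for n,z in dict(latch_pad=.035,lid_hinge=.04,case=0).items():
    for k in tip_of('wrist',n)[:2]: print(n,k['score'],k['centre'],px2w(f,k['centre'],z))
E
```

```text
0 [-0.2545  0.5365 -0.0393  1.2888  0.3459  0.8422] [-0.0608  0.3434 -0.2511  0.9763 -0.      1.0876]
1 [-0.2545  0.5365 -0.0393  1.2888  0.3459 -2.2993] [-0.0608  0.3434 -0.2511  0.9763 -0.     -2.054 ]
0 4.1833 [[ 0.912   0.4055 -0.0622  0.5427]
 [ 0.4102 -0.9017  0.1368  0.045 ]
 [-0.0006 -0.1503 -0.9886  0.3614]
 [ 0.      0.      0.      1.    ]]
latch_pad 0.68 [257.8, 247.5] [0.5407 0.046  0.035 ]
case 0.9 [258.2, 157.6] [0.5008 0.1354 0.    ]
```

View pics/w1.png

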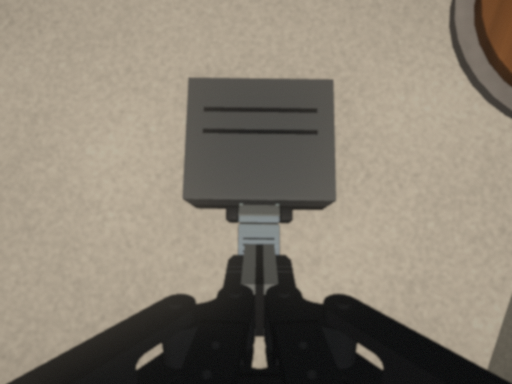

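```bash
python3 - <<'E'
from h import *
yaw=np.radians(24.2)
cy=np.array([-np.sin(yaw),np.cos(yaw),0])
f=dict(fx=0)
p=np.array([.542,.0468,.06])+.002*cy
move_l(p,.15)
q=p.copy(); q[2]=.022
print(move_l(q,.012,until_force=1.3)); s=get_state(); z0=s['position'][2]; print(s['clock'],s['position'],s['contact_force'])
b=s['contact_force']
for i in range(12):
    q[2]=z0-.001*(i+1); hit=move_l(q,.02,until_force=6); s=get_state()
    print(i,s['position'][2],s['contact_force'],hit)
    if s['contact_force'][2]>9: break
    if i>=5 and i%2==1:
        f=snap('wrist'); r=silhouettes('wrist','lid'); print([(k['score'],k['mask'].sum(),k['centre']) for k in r[:1]])
cv2.imwrite('pics/w2.png',grab_frame('wrist')['img'][:,:,::-1])
print(s['clock'])
E
```

```text
True
7.1667 [0.5412 0.0486 0.039 ] [ 1.5087 -1.1108  1.9571]
0 0.03798404258503049 [ 0.6614 -0.4224  1.4346] False
1 0.03692480011057157 [ 0.9816 -0.4694  1.3096] False
2 0.03593999354142125 [-0.3796 -1.0913  2.4868] False
3 0.03490246611526175 [-0.4027 -0.8426  2.5423] False
4 0.03401218697546149 [ 1.2677 -0.7782  3.3652] False
5 0.033029756296189386 [-0.7272  0.0815  2.9245] False
[]
6 0.03196264920524447 [-0.7757  0.3925  3.3819] False
7 0.03150293999707816 [-2.1854  0.7177  7.2714] False
[]
8 0.03123424610846665 [-2.8822 -0.0657 12.5541] False
9.6167
```

View pics/w2.png

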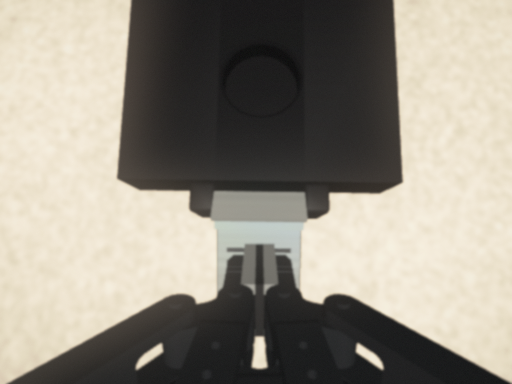

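```bash
python3 - <<'E'
from h import *
yaw=np.radians(24.2)
cy=np.array([-np.sin(yaw),np.cos(yaw),0])
s=get_state(); p=np.array(s['position'])
f=snap('wrist'); print('TCP px',w2px(f,p),'rough well',px2w(f,[261,82],.04), f['fx'])
p[2]=.10; move_l(p,.15)
p[2]=.13; p+=.03*cy; move_l(p,.15)
f=snap('wrist','w3.png'); print(get_state()['clock'],f['T'][:3])
np.savez('w3.npz',T=f['T'],K=[f['fx'],f['fy'],f['cx'],f['cy']])
for k in tip_of('wrist','well')[:2]: print(k['score'],k['centre'],px2w(f,k['centre'],.028))
im=cv2.imread('pics/w3.png'); c=w2px(f,px2w(f,[256,150],.04))
g=cv2.convertScaleAbs(im,alpha=3); cv2.imwrite('pics/w3b.png',g)
E
```

```text
TCP px [260.135  262.5796] rough well [0.5062 0.1273 0.04  ] 338.814900753771
10.8167 [[ 0.911   0.4074 -0.064   0.526 ]
 [ 0.4124 -0.9007  0.1366  0.0819]
 [-0.002  -0.1508 -0.9886  0.291 ]]
0.74 [262.8, 183.0] [0.5068 0.1303 0.028 ]
```

View pics/w3b.png

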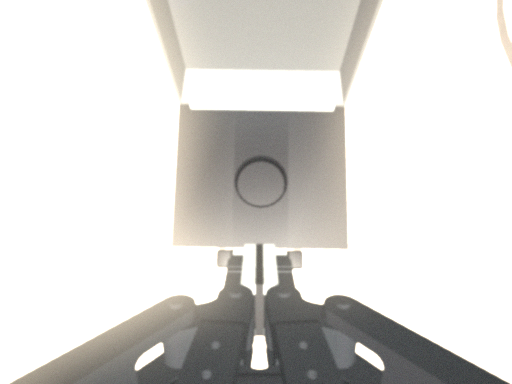

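```bash
python3 - <<'E'
from h import *
d=np.load('w3.npz'); f=dict(T=d['T'],fx=d['K'][0],fy=d['K'][1],cx=d['K'][2],cy=d['K'][3])
g=cv2.cvtColor(cv2.imread('pics/w3.png'),cv2.COLOR_BGR2GRAY).astype(float); g=cv2.GaussianBlur(g,(3,3),0)
# radial: darkest ring (wall) outer edge = max positive outward gradient between 20 and 32 px
c=np.array([261,182.5])
for it in range(4):
    P=[]
    for a in np.arange(0,2*np.pi,.06):
        r=np.arange(21,32,.25); u=np.array([np.cos(a),np.sin(a)])
        m=(c+r[:,None]*u).astype(np.float32)
        v=cv2.remap(g.astype(np.float32),m[:,:1],m[:,1:],cv2.INTER_LINEAR).ravel()
        P.append(c+u*r[1:-1][np.argmax(v[2:]-v[:-2])])
    e=cv2.fitEllipseAMS(np.array(P,np.float32)); c=np.array(e[0]); 
    print(e, px2w(f,e[0],.04))
yaw=np.radians(24.2)
q=np.array([[173,245],[347,247],[344,106],[180,107]]); W=np.array([px2w(f,k,.04) for k in q]); print(W.mean(0),W[1]-W[0],W[2]-W[3])
let_go()
s=get_state(); p=np.array(s['position']); p[2]=.2; move_l(p,.2)
movep([.556,-.295,.16],tilted(yaw,0))
f=snap('wrist','w4.png'); print(get_state()['clock'],'TCPpx',w2px(f,get_state()['position']),f['T'])
np.savez('w4.npz',T=f['T'],K=[f['fx'],f['fy'],f['cx'],f['cy']])
for k in tip_of('wrist','mass_big')[:2]: print(k['score'],k['centre'],px2w(f,k['centre'],0))
for k in silhouettes('wrist','mass_big')[:2]: print(k['score'],k['centre'],k['mask'].sum(),cv2.boundingRect(k['mask'].astype(np.uint8)),px2w(f,k['centre'],.02))
E
```

```text
((260.46710205078125, 181.69894409179688), (52.05656814575195, 53.121864318847656), 84.97913360595703) [0.5057 0.1282 0.04  ]
((260.5259704589844, 181.72418212890625), (51.978851318359375, 53.148746490478516), 92.3996810913086) [0.5057 0.1282 0.04  ]
((260.5262756347656, 181.70433044433594), (51.97256851196289, 53.05010223388672), 86.07550048828125) [0.5057 0.1283 0.04  ]
((260.5082702636719, 181.7025146484375), (51.91202163696289, 53.21847915649414), 267.16656494140625) [0.5057 0.1283 0.04  ]
[0.5036 0.1338 0.04  ] [0.1169 0.0513 0.    ] [0.1165 0.0535 0.    ]
13.575 TCPpx [260.1631 262.3504] [[ 0.9108  0.3948  0.1204  0.5248]
 [ 0.4127 -0.8707 -0.2673 -0.2252]
 [-0.0007  0.2932 -0.9561  0.3028]
 [ 0.      0.      0.      1.    ]]
0.71 [249.8, 189.4] [ 0.5517 -0.306   0.    ]
0.61 [248.6, 195.3] 1522 (229, 171, 40, 48) [ 0.5512 -0.3059  0.02  ]
0.61 [473.1, 177.1] 18286 (387, 29, 125, 253) [ 0.7197 -0.2117  0.02  ]
```

View pics/w4.png

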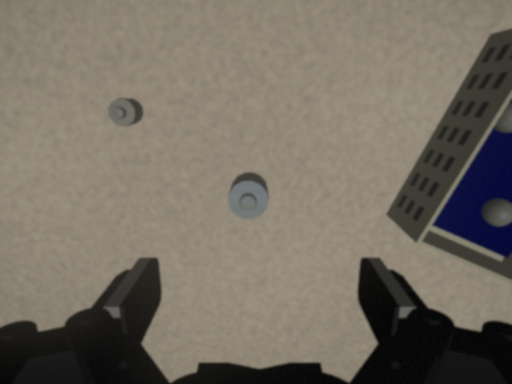

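```bash
python3 - <<'E'
from h import *
d=np.load('w4.npz'); f=dict(T=d['T'],fx=d['K'][0],fy=d['K'][1],cx=d['K'][2],cy=d['K'][3])
a=px2w(f,[248.5,199],.034);b=px2w(f,[247.5,202],.042);print(a,b)
yaw=np.radians(24.2); m=(a+b)/2
p=np.array([m[0],m[1],.07])
o=[tilted(yaw+k*np.pi/2,0) for k in(-1,0)]
movep(p,o[0]); p[2]=.012; print(move_l(p,.1,until_force=6))
grab(25); s=get_state(); print(s['clock'],s['finger_gap'],s['contact_force'])
let_go()
p[2]=.06; move_l(p,.15); movep(p,o[1]); p[2]=.012; print(move_l(p,.12,until_force=6))
grab(40); s=get_state(); print(s['clock'],s['finger_gap'],s['contact_force'],s['position'])
p[2]=.16; move_l(p,.15); s=get_state(); print(s['clock'],s['finger_gap'],s['contact_force'])
f=snap('wrist','w5.png')
E
```

```text
[ 0.5511 -0.3049  0.034 ] [ 0.5506 -0.3052  0.042 ]
False
16.3167 0.38583568254090966 [-0.9524 -0.039   4.1106]
False
19.8333 0.38013737421088756 [-0.8661  0.0543  5.1561] [ 0.5512 -0.3054  0.0128]
20.9667 0.3822098578379954 [ 0.667  -0.4742 -2.3602]
```

View pics/w5.png

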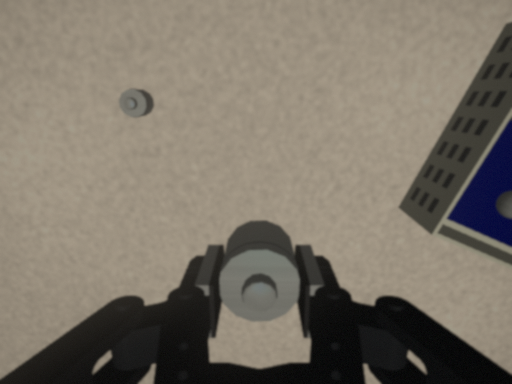

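```bash
python3 - <<'E'
from h import *
yaw=np.radians(24.2); cx=np.array([np.cos(yaw),np.sin(yaw),0]); cy=np.array([-np.sin(yaw),np.cos(yaw),0])
f=snap('wrist'); s=get_state(); T=np.array(s['position'])
print('axis px',w2px(f,T+[0,0,.0212]),w2px(f,T+[0,0,.0292]))
w=np.array([.5057,.1283,0])
movep(w+[0,0,.10],tilted(yaw,0)); move_l(w+[0,0,.065],.1)
print(get_state()['position'],get_state()['clock'])
print(move_l(w+[0,0,.038],.015,until_force=2.5)); s=get_state(); print(s['clock'],s['position'],s['contact_force'],s['wrist_torque'],s['finger_gap'])
f=snap('wrist','w6.png')
E
```

```text
axis px [259.9591 286.9836] [259.971  298.2553]
[0.5058 0.1278 0.0649] 23.1833
True
24.5333 [0.5057 0.1283 0.0424] [ 0.3637 -0.3752  5.4984] [0.0342 0.0206 0.0115] 0.3760546294519217
```

View pics/w6.png

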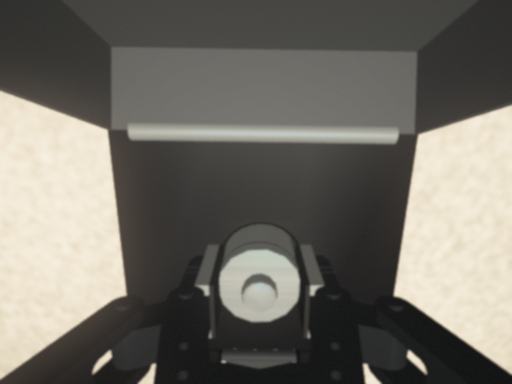

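```bash
python3 - <<'E'
from h import *
yaw=np.radians(24.2); cy=np.array([-np.sin(yaw),np.cos(yaw),0])
let_go(); sleep(.3)
s=get_state(); p=np.array(s['position']); print(s['contact_force'])
p[2]=.15; move_l(p,.12)
f=snap('wrist','w7.png'); print(get_state()['clock'])
for k in tip_of('wrist','mass_big')[:1]: print(k['score'],k['centre'],px2w(f,k['centre'],.0285))
H=np.array([.482,.183,.0415])
pos=lambda y,z:H+y*cy+np.array([0,0,z])
for y,z in [(.105,.18),(.105,.075),(.074,.072),(.031,.095),(-.098,.052)]: print(pos(y,z),ik(pos(y,z),tilted(yaw,0)))
E
```

```text
[ 0.6851 -0.4115  1.3596]
26.5583
0.82 [263.6, 191.6] [0.5065 0.1291 0.0285]
[0.439  0.2788 0.2215] [ 0.4238  0.2779 -0.2864  1.0065 -0.      1.5722]
[0.439  0.2788 0.1165] [ 0.4238  0.3806 -0.4345  0.7557 -0.      1.5722]
[0.4517 0.2505 0.1135] [ 0.3634  0.3786 -0.4471  0.7452 -0.      1.5118]
[0.4693 0.2113 0.1365] [ 0.2795  0.3484 -0.4238  0.7985 -0.      1.4279]
[0.5222 0.0936 0.0935] [ 0.0382  0.426  -0.4326  0.7122 -0.      1.1866]
```

View pics/w7.png

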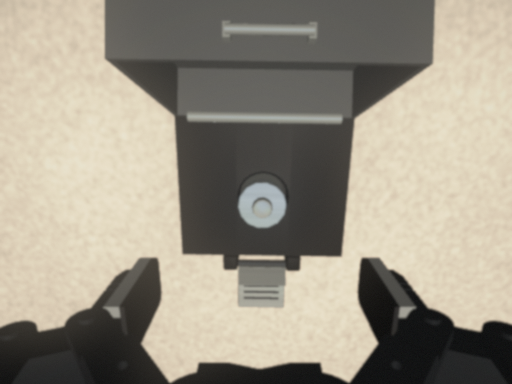

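```bash
python3 - <<'E'
from h import *
yaw=np.radians(24.2); cy=np.array([-np.sin(yaw),np.cos(yaw),0])
H=np.array([.482,.183,.0415])
pos=lambda y,z:H+y*cy+np.array([0,0,z])
p=np.array(get_state()['position']); p[2]=.25; move_l(p,.25); grab()
move_l(pos(.115,.2),.25); move_l(pos(.115,.075),.2)
ok=not move_l(pos(.074,.072),.1,until_force=8)
def rep(t):
    s=get_state(); print(t,round(s['clock'],1),s['position'],s['contact_force']); return s
rep('behind')
for th,sc in [(85,88),(70,92),(55,96),(42,100),(30,103),(20,105),(13,107)]:
    if not ok: break
    a=np.radians(th); y=-sc*np.cos(a)+36*np.sin(a)+11; z=sc*np.sin(a)+36*np.cos(a)
    ok=not move_l(pos(y/1e3,z/1e3),.08,until_force=9); rep(th)
snap('wrist','w8.png')
E
```

```text
behind 30.1 [0.4521 0.2507 0.114 ] [-0.4432  1.4712 -0.9976]
85 30.8 [0.4661 0.2187 0.1326] [-1.134   3.0034  1.1249]
70 31.2 [0.4768 0.1947 0.1405] [-1.0579  2.105   3.4004]
55 31.7 [0.4883 0.169  0.1408] [-0.8012  0.9227  2.5218]
42 32.2 [0.4984 0.1466 0.1351] [-0.6127  0.0491  2.1523]
30 32.7 [0.5068 0.1276 0.1239] [-1.7224  1.7045  1.6561]
20 33.1 [0.5131 0.1138 0.111 ] [-0.4356  1.3355  2.3733]
13 33.4 [0.5172 0.1048 0.1004] [ 0.2988 -0.0424  1.554 ]
```

View pics/w8.png

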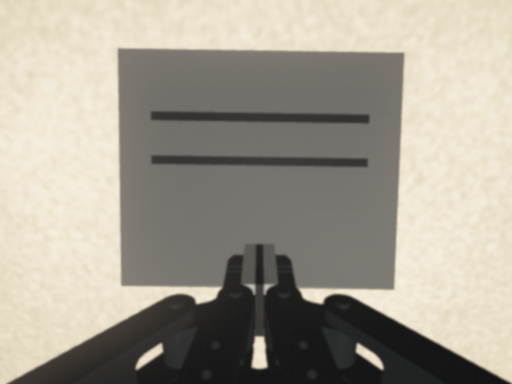

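```bash
python3 - <<'E'
from h import *
p=np.array(get_state()['position']); H=.0415; mx=0
for i in range(40):
    p[2]-=.001; hit=move_l(p,.02,until_force=5); s=get_state(); F=s['contact_force'][2]; z=s['position'][2]; mx=max(mx,F)
    print(round(p[2],4),round(z,4),round(F,1),hit)
    if F>16 or (mx>6 and F<mx-4): break
print(s['clock'])
E
```

```text
0.0996 0.0998 2.7 False
0.0986 0.0988 3.6 False
0.0976 0.0977 4.0 False
0.0966 0.0966 3.2 False
0.0956 0.0956 3.1 False
0.0946 0.0945 2.9 False
0.0936 0.0935 3.4 False
0.0926 0.0925 3.5 False
0.0916 0.0915 3.4 False
0.0906 0.0905 3.8 False
0.0896 0.0895 3.5 False
0.0886 0.0885 4.0 False
0.0876 0.0876 4.7 False
0.0866 0.0869 7.0 False
0.0856 0.0862 7.6 False
0.0846 0.0855 10.5 False
0.0836 0.0841 6.1 False
37.6917
```

```bash
python3 - <<'E'
from h import *
p=np.array(get_state()['position']); p[2]=.0836
for i in range(12):
    p[2]-=.0007; hit=move_l(p,.02,until_force=5); s=get_state(); F=s['contact_force'][2]; z=s['position'][2]
    print(round(p[2],4),round(z,4),round(F,1),hit)
    if F>13 or (z<.0805 and F>7): break
print(s['clock'])
E
```

```text
0.0829 0.0831 6.0 False
0.0822 0.0825 6.1 False
0.0815 0.0818 5.8 False
0.0808 0.0808 2.8 False
0.0801 0.0793 -0.1 False
0.0794 0.0791 0.1 False
0.0787 0.0786 -0.5 False
0.078 0.0782 3.8 False
0.0773 0.0776 4.1 False
0.0766 0.0772 9.3 False
40.1917
```

```bash
python3 - <<'E'
from h import *
p=np.array(get_state()['position']); p[2]=.0885; move_l(p,.05); print(get_state()['contact_force'])
p[2]=.25; move_l(p,.2); sleep(.5)
snap('wrist','w9.png'); f=snap('scene','s9.png'); s=get_state(); print(s['clock'],s['contact_force'])
a=cv2.imread('pics/w9.png'); b=cv2.imread('pics/s9.png')[120:290,200:400]
b=cv2.resize(b,(400,340)); b=cv2.copyMakeBorder(b,0,44,0,0,cv2.BORDER_CONSTANT)
cv2.imwrite('pics/c9.png',cv2.resize(np.hstack([a[:,:400],b]),None,fx=1,fy=1))
E
```

```text
[ 0.4244 -0.3526  0.0037]
42.1417 [-1.2214 -0.1982 -0.0578]
```

View pics/c9.png

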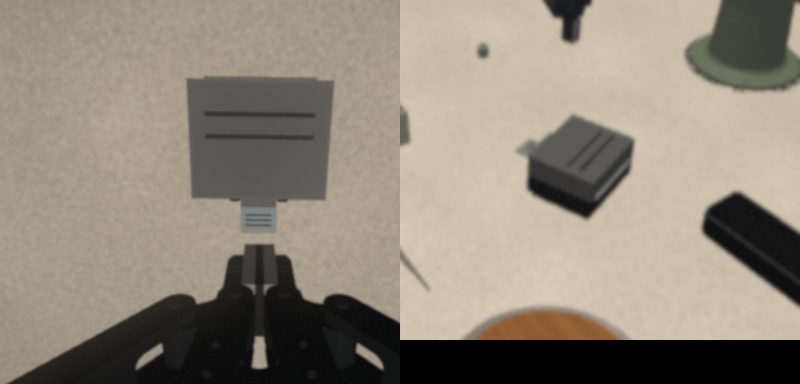

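The lid is flat and shut on the case with the tab level at about (258, 218), and the arm is clear of everything. I'm handing the job in.

```bash
python3 -c "
from h import *
sign_off()"
```

```text
the job is handed in; nothing more can be done
```

The job is done and handed in at about 42 s of the 72 s allowed. The lid popped open, the bigger mass is in the well, and the lid is latched shut over it.

- **Latch:** I felt for the tab and pressed it in 1 mm steps, reaching about 12.6 N at most. The picture afterwards showed the lid open.
- **Mass:** I gripped it twice at right angles to centre it in the fingers, then lowered it into the well. It touched down at about 29.6 mm, against a nominal floor of 28 mm. The picture after letting go showed it upright and seated.
- **Lid:** I pushed it over from behind and down in steps of 1 mm or less. The force peaked at about 10.5 N while the latch cammed aside, dropped to nil at the snap, and then rose to 9.3 N on the stop. After I lifted away, the lid stayed shut in both camera views, and the arm was touching nothing.

- **Off during the run:** the lid network found nothing in the two wrist pictures taken while pressing the latch, so I judged the opening by eye. The mass sat a few pixels from where the wrist camera calibration predicted, but it went in without a search.
- **Not checked:** the mass can't be seen under the shut lid. I didn't measure the other objects again at the end, but the arm never went near them.

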